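# Roll the red glitter jar to the yellow band

### The job

The glitter in the red-lidded jar lying on the dark mat has caked: loosen it by rolling the jar along the mat, pushing its side, until it comes to rest lying on the middle of the yellow band (not the white one), still square with the band. Keep it down on the mat, don't let it run on past the band, and leave the green jar that also lies on the bench alone.

Things in the scene. Friction and masses are not known exactly. Their poses are not given: they have to be found in the camera images.
- red_jar_middle (a point): middle of the red-lidded jar, a smooth cylinder 62 mm in diameter, 86 mm long, 0.07 to 0.15 kg, lying on its side on the mat, free to roll. Point on its axis, halfway along, 34 mm above the bench; z axis: the jar's axis, base to lid; x and y turn as it rolls. Slight rolling resistance: let go at 40 mm/s it coasts less than 20 mm
- band_center (a point): centre of the yellow band, a flat stripe 30 mm wide and 150 mm long fixed across the mat near one of its ends, 3 mm above the bench; a like white band lies near the other end. y axis: along the stripe; x axis: along the mat. The jar starts 65 to 145 mm away, on the -x or the +x side, its axis within 5 degrees of the band's y axis, up to 12 mm sideways
- mat: dark grey-black rubber mat, 340 x 180 x 3 mm, fixed on the bench; origin at the centre of its underside, x along its length, y across. The red jar lies near its centre; the yellow and the white band lie across it 90 to 120 mm from the centre, one towards +x and one towards -x, either way round
- green_jar_middle (a point): middle of the other lying jar, with green glitter and a golden lid, also 62 mm in diameter and 86 mm long, on the bare bench farther right and beyond; its z axis is its own axis. To be left alone
There are look-alikes about, which are no part of the job. Leave any turquoise look-alike of the part that bears red_jar_middle alone.

How it is judged:
On the way:
1. the red jar has rolled a quarter turn or more on the mat (angle between red_jar_middle's own y axis and vertical above 1.2 rad and height (world z) of red_jar_middle below 0.05 m), for 0.1 s.
At the end, for the whole second after the job is handed in: the red jar lies at rest on its side on the mat, its middle within 15 mm of the yellow band's centre line and within 30 mm of its centre lengthways, its axis within 0.2 rad (11 degrees) of the band's (x of red_jar_middle in the frame of band_center between -0.015 and 0.015 m and y of red_jar_middle in the frame of band_center between -0.03 and 0.03 m and height (world z) of red_jar_middle below 0.045 m and angle between the z axis of red_jar_middle and the y axis of band_center, either way round below 0.2 rad and linear speed of red_jar below 0.01 m/s); the robot touches nothing.
It fails at once if the red jar is lifted off the mat or stood up (height (world z) of red_jar_middle above 0.055 m).
It fails at once if the red jar runs on past the yellow band (more than 45 mm beyond its centre line, on the side away from the mat's centre) ((x of red_jar_middle in the frame of band_center above 0.045 m and x of band_center in the frame of mat above 0 m) or (x of red_jar_middle in the frame of band_center below -0.045 m and x of band_center in the frame of mat below 0 m)).
It fails at once if the green jar is moved by more than 20 mm (distance of green_jar_middle from where it was at the start of the episode above 0.02 m).
It also fails if it takes over 35 s, if anything falls off the work surface, if the arm or the gripper's body presses on something with over 40 N, if the wrist force passes 120 N, or if a joint passes its speed limit or range.

### The arm

A 6-joint arm with a two-finger parallel gripper is mounted at the origin on a cart in front of the work surface, level with it; the furniture and walls round the work are solid. World frame = base frame: x ahead of the robot, y to its left, z up, the work surface at z = 0. Lengths are in m, angles in rad, forces in N, time in s.
With the tool pointing down it reaches from about 0.325 to 0.775 m from the base axis. Payload 5.5 kg.
Tool frame: the origin (TCP) lies at the very end of the fingers, on their centre line; the grasp point (between the pads) lies 19 mm behind it; z points along the fingers, y is the line along which they close (so a half turn about z gives the same grasp; the last joint's range is limited). The gripper opens to 88 mm and grips with 3 to 60 N. Pads are 20 mm wide; open, the fingers measure 115 mm over their backs; the gripper's body (75 mm by 178 mm) begins 61 mm behind the grasp point.
Start: joints at [-1.276, 0.091, 1.231, -0, 1.82, -0.057], TCP at [0.207, -0.563, 0.223] pointing down, gripper open.
Joint ranges: [-2.87, 2.87], [-0.86, 2.18], [0.17, 2.46], [-1.51, 4.65], [0.06, 2.69], [-2.65, 2.65]. Speed limits (rad/s): [2.57, 2.57, 3.01, 3.14, 3.14, 3.14].

### API

Orientations are given as a unit quaternion [x, y, z, w].
In Python, from station import env gives the robot as it stands.
- The arm moves only by the tool step_arm, never from a script. Its argument "moves" is a list that holds one entry, the list of rows, each a list of 7 numbers: the shift along the tool's x, y, z in m, then the turn, a rotation vector about the tool's x, y, z in rad, then the opening, from 0 (shut) to 1 (fully open). A call has 1 to 12 rows; each row is the pose to reach, as a shift and turn from the pose commanded when the call began, along the tool's axes at that moment; what a row does not reach only later rows make up. A row lasts 1/12 s, in which the tool goes at most 41.7 mm and 7.16 degrees, less where a joint would pass 70% of its speed; a pose out of reach is approached as far as the arm can. A call with a gripper value outside its range is refused whole. The fingers move at their own pace and stop on an object; "force" is the grip in N (left out, the last holds). Time passes only in rows, so rows that repeat a pose let the fingers close. It gives the time, the measured TCP pose, the force, the opening and the grip force at its end, in the units of the state.
- env.state(): the state, without advancing time (a new reading comes with each control period).
- env.snapshot(name): name is "side" or "top"; returns (picture, depth): 384x512x3 uint8, red, green, blue; 384x512 float32, m along the optical axis (not along the pixel's ray), 0 where there is no reading.
- env.get_calibration(name): a dict with "mtx" (3x3 intrinsics, pixels), "D" ([k1, k2, p1, p2, k3] as OpenCV has them; the pictures are not rectified), "pose" (4x4, takes a point from camera to world coordinates). Camera axes: x right, y down, z forward; pixel columns grow to the right and rows downward; lengths in m; the calibration is good to about 2 mm. A picture is of the moment at which its call begins. get_calibration takes no time and is no camera call.
- env.job_done(): hands the job in; it is judged then, once.
Trained networks look in the newest picture that a camera, given by its name, has taken for a name from the list of things; names that differ only in an ending like _2 or _b are one class to them, and where a whole thing is asked for, a point or a joint stands for the part that bears it (a point fixed in the world has none). Each returns a list of dicts, best first, with "score" (0 to 1); they miss things now and then, are a little off and sometimes report something else, mostly with a low value. They report only what shows in the picture. A call takes as long as a camera call. They do not tell look-alikes from the thing itself.
- env.find_in(camera, target): "centre" ([x, y, z] in m, in world coordinates, good to about 4 mm: the middle of the surface that is visible of it).
- env.place_of(camera, target): "centre" ([x, y, z] in m, in world coordinates, good to about 4 mm: a listed point, or the origin of a listed thing).
The state is a dict: "t": time; "joint_positions": joint angles; "qd": joint speeds; "joint_efforts": joint torques, N m; "tool_pos": TCP position; "eef_rot": TCP orientation; "force": force on the tool from outside, world axes, zero at the start; "moment": the same for the moment, N m; "gripper_width": finger opening in m; "grasp_force": force on a finger pad.
Only numpy, scipy, OpenCV 4.12 (cv2) and the standard library are available. Lean on these libraries where they do the work, as an engineer would, in place of code of your own. Each camera call takes 0.05 s, during which the arm holds its last target. There are 200 camera calls.

## Working session

There is one attempt and no reset: what is moved stays moved. The work goes in short steps, Python scripts to look and compute and a tool call to move; the robot and the scene stay as the last step left them, time stands still between calls to the robot, and variables do not carry over. Pictures are saved under pics/ and viewed, at most 10 in all, crops included, and the job is handed in when it is done.

Besides the shell and the picture viewer there is one more tool, called after ">>>" as name(argument=value, ...), one argument or row to a line, values as JSON. step_arm: Moves the arm, as the interface text tells. Its arguments: {"type":"object","properties":{"moves":{"type":"array"},"force":{"type":"number"}},"required":["moves"]}

```bash
mkdir -p pics
python3 - <<'E'
from station import env
import cv2,numpy as np
for c in("top","side"):
    p,d=env.snapshot(c); cv2.imwrite(f"pics/{c}0.png",p[:,:,::-1]); np.savez(f"pics/{c}0.npz",p=p,d=d)
    for t in("red_jar_middle","band_center","mat","green_jar_middle"):
        print(c,t,[(np.round(r["centre"],3).tolist(),round(r["score"],2)) for r in env.place_of(c,t)])
s=env.state();print(s["t"],s["tool_pos"],s["eef_rot"])
E
```

```text
top red_jar_middle [([0.464, 0.521, 0.028], 0.93), ([0.495, 0.312, 0.035], 0.85)]
top band_center [([0.384, 0.319, 0.002], 0.62), ([0.493, 0.317, 0.036], 0.15)]
top mat [([0.486, 0.313, -0.001], 0.71)]
top green_jar_middle [([0.665, -0.043, 0.03], 0.92)]
side red_jar_middle [([0.464, 0.52, 0.027], 0.72), ([0.491, 0.317, 0.034], 0.7)]
side band_center [([0.392, 0.319, 0.002], 0.63)]
side mat [([0.486, 0.311, -0.003], 0.97)]
side green_jar_middle [([0.665, -0.04, 0.033], 0.64)]
0.5 [ 0.20674473 -0.56325608  0.22258699] [ 9.84570119e-01  1.74990507e-01  7.82370732e-07 -4.66092342e-05]
```

View pics/top0.png

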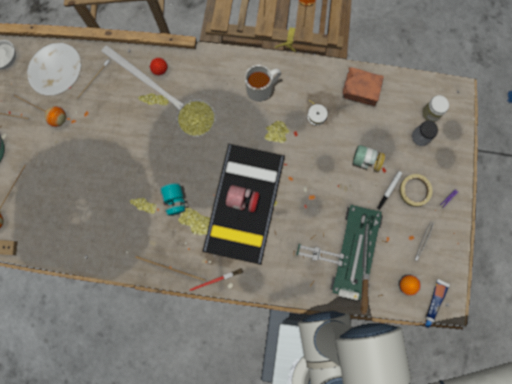

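View pics/side0.png

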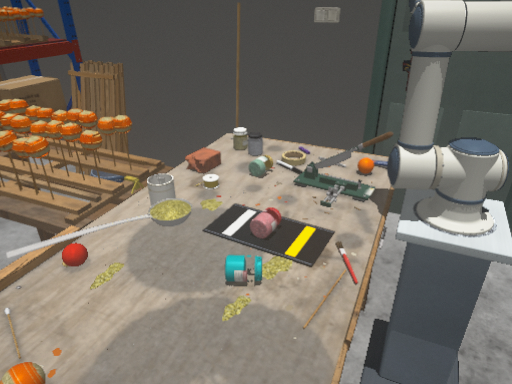

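The top view shows the red-lidded jar at (242,198) and the yellow band at (236,237). The white band is at (252,172), the turquoise look-alike at (173,198), the green/gold jar at (369,157), and an orange and a red ball lie elsewhere. I choose the jar on the mat, at (242,198). The side view agrees: jar at (265,222), yellow band at (301,241), turquoise at (243,268).

```bash
cat > m.py <<'E'
import cv2,numpy as np
from station import env
def pts(c,mask,z):
    k=env.get_calibration(c); v,u=np.nonzero(mask)
    n=cv2.undistortPoints(np.c_[u,v].astype(float)[:,None],np.array(k["mtx"]),np.array(k["D"]))[:,0]
    P=np.array(k["pose"]); r=np.c_[n,np.ones(len(n))]@P[:3,:3].T; o=P[:3,3]
    return (o+r*((z-o[2])/r[:,2])[:,None])[:,:2]
def measure(c,p):
    h=cv2.cvtColor(p,cv2.COLOR_RGB2HSV); H,S,V=h[...,0].astype(int),h[...,1],h[...,2]
    for n,m,z in(("band",(H>22)&(H<33)&(S>150)&(V>120),.003),("jar",((H<12)|(H>165))&(S>60)&(V>60),.05)):
        q=pts(c,m,z); k=np.hypot(*(q-[.45,.315]).T)<.12; q=q[k]
        if len(q)<20: print(c,n,len(q)); continue
        (x,y),(a,b),t=cv2.minAreaRect(q.astype(np.float32)); box=cv2.boxPoints(((x,y),(a,b),t))
        e=max(box[1]-box[0],box[2]-box[1],key=np.linalg.norm); e=e*np.sign(e[1])
        print(c,n,len(q),"rect",round(x,4),round(y,4),"size",round(a,3),round(b,3),"mean",q.mean(0).round(4),"long-axis yaw deg",round(np.degrees(np.arctan2(e[1],e[0])),1))
E
python3 - <<'E'
from m import *
for c in("top","side"):
    p=np.load(f"pics/{c}0.npz")["p"]; measure(c,p)
p=np.load("pics/top0.npz")["p"]; cv2.imwrite("pics/crop.png",cv2.resize(p[135:275,150:300,::-1],None,fx=4,fy=4,interpolation=3))
s=env.state(); from scipy.spatial.transform import Rotation as R
print(R.from_quat(s["eef_rot"]).as_matrix().round(4))
E
```

```text
top band 619 rect 0.3849 0.3185 size 0.153 0.035 mean [0.385  0.3183] long-axis yaw deg 85.1
top jar 520 rect 0.4908 0.315 size 0.092 0.064 mean [0.491  0.3179] long-axis yaw deg 84.1
side band 388 rect 0.3856 0.3207 size 0.153 0.033 mean [0.3858 0.3249] long-axis yaw deg 84.9
side jar 614 rect 0.4827 0.31 size 0.205 0.076 mean [0.4839 0.3377] long-axis yaw deg 85.0
[[ 9.388e-01  3.446e-01 -0.000e+00]
 [ 3.446e-01 -9.388e-01  1.000e-04]
 [ 0.000e+00 -1.000e-04 -1.000e+00]]
```

View pics/crop.png

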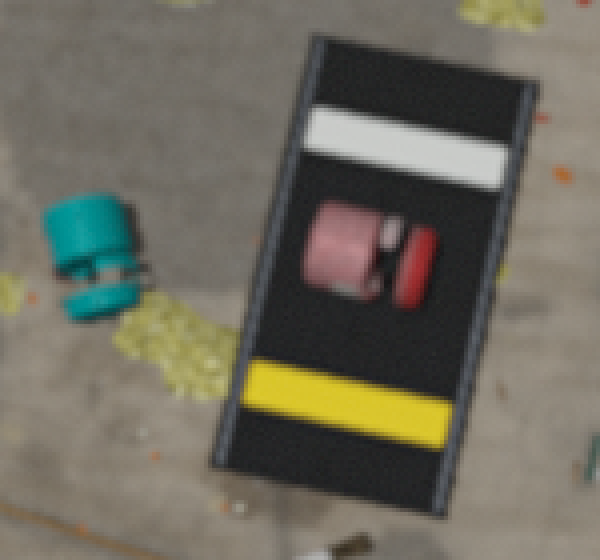

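Jar at about (0.492, 0.315), band at (0.385, 0.319) with its long axis at 85° yaw, so the roll is about 107 mm towards the robot. The crop confirms the pink jar with the red lid on the mat. My plan is to straddle the jar with the open fingers in line with the roll, so the rear finger pushes and the front one stops it running on.

>>> step_arm(
  moves=[
    [[0.024,-0.03,0,0,0,0,1],[0.047,-0.06,0,0,0,0,1],[0.071,-0.091,0,0,0,0,1],[0.095,-0.121,0,0,0,0,1],[0.119,-0.151,0,0,0,0,1],[0.142,-0.182,0,0,0,0,1],[0.166,-0.212,0,0,0,0,1],[0.19,-0.242,0,0,0,0,1],[0.213,-0.272,0,0,0,0,1],[0.237,-0.303,0,0,0,0,1],[0.261,-0.333,0,0,0,0,1],[0.285,-0.363,0,0,0,0,1]],
  ],
)

```text
t: 1.5
tool_pos: [0.3493, -0.1226, 0.223]
eef_rot: [0.985, 0.175, 0.001, 0.0]
force: [0.7, -0.1, -0.4]
gripper_width: 0.0877
grasp_force: 0.0
```

>>> step_arm(
  moves=[
    [[0.024,-0.03,0,0,0,-0.1,1],[0.047,-0.06,0,0,0,-0.2,1],[0.071,-0.091,0,0,0,-0.3,1],[0.095,-0.121,0,0,0,-0.4,1],[0.119,-0.151,0,0,0,-0.5,1],[0.142,-0.182,0,0,0,-0.6,1],[0.166,-0.212,0,0,0,-0.7,1],[0.19,-0.242,0,0,0,-0.8,1],[0.213,-0.272,0,0,0,-0.9,1],[0.237,-0.303,0,0,0,-1.0,1],[0.261,-0.333,0,0,0,-1.1,1],[0.285,-0.363,0,0,0,-1.131,1]],
  ],
)

```text
t: 2.5
tool_pos: [0.4918, 0.3168, 0.2227]
eef_rot: [0.736, 0.677, 0.0, 0.0]
force: [0.6, -0.7, 0.7]
gripper_width: 0.088
grasp_force: 0.0
```

```bash
cat >> m.py <<'E'
def rel(t):
    from scipy.spatial.transform import Rotation as R
    s=env.state(); M=R.from_quat(s["eef_rot"])
    print(s["t"],"tcp",s["tool_pos"].round(4),"F",np.round(s["force"],1),"w",s["gripper_width"]); A=M.as_matrix()
    print("tool x yaw",np.degrees(np.arctan2(A[1,0],A[0,0])),"shift in tool",(A.T@(np.array(t)-s["tool_pos"])).round(4))
E
python3 -c "
from m import *
rel([.492,.315,.022])"
```

```text
2.5 tcp [0.4918 0.3168 0.2227] F [ 0.6 -0.7  0.7] w 0.08798993839715223
tool x yaw 85.28203672777244 shift in tool [-1.800e-03  2.000e-04  2.007e-01]
```

>>> step_arm(
  moves=[
    [[0,0,0.03,0,0,0,1],[0,0,0.06,0,0,0,1],[0,0,0.09,0,0,0,1],[0,0,0.12,0,0,0,1],[0,0,0.14,0,0,0,1],[0,0,0.145,0,0,0,1],[0,0,0.15,0,0,0,1],[0,0,0.155,0,0,0,1],[0,0,0.16,0,0,0,1],[0,0,0.165,0,0,0,1],[0,0,0.17,0,0,0,1],[0,0,0.175,0,0,0,1]],
  ],
)

```text
t: 3.5
tool_pos: [0.4921, 0.3148, 0.048]
eef_rot: [0.738, 0.675, 0.001, 0.0]
force: [-0.6, 0.3, -0.2]
gripper_width: 0.0878
grasp_force: 0.0
```

```bash
python3 -c "
from m import *
rel([.492,.315,.022])
a=env.snapshot('top')[0];b=env.snapshot('side')[0]
im=np.hstack([cv2.resize(a[150:270,180:300],(400,400)),cv2.resize(b[170:290,210:330],(400,400))]);cv2.imwrite('pics/down.png',im[:,:,::-1])"
```

```text
3.5 tcp [0.4921 0.3148 0.048 ] F [-0.6  0.3 -0.2] w 0.0878443394951706
tool x yaw 84.95274737761918 shift in tool [ 0.0001 -0.0001  0.026 ]
```

View pics/down.png

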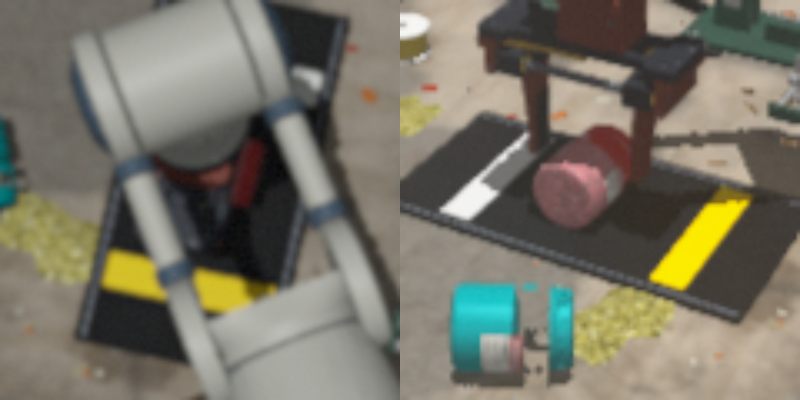

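The side half shows the fingers either side of the jar (540,130 and 645,150) with no contact. The top half is mostly hidden by the arm. I'll lower the rest of the way and narrow the fingers to leave a small clearance.

>>> step_arm(
  moves=[
    [[0,0,0.006,0,0,0,1],[0,0,0.012,0,0,0,1],[0,0,0.018,0,0,0,1],[0,0,0.024,0,0,0,1],[0,0,0.03,0,0,0,1],[0,0,0.032,0,0,0,1],[0,0,0.032,0,0,0,0.92],[0,0,0.032,0,0,0,0.86],[0,0,0.032,0,0,0,0.8],[0,0,0.032,0,0,0,0.78],[0,0,0.032,0,0,0,0.78],[0,0,0.032,0,0,0,0.78]],
  ],
  force=3,
)

```text
t: 4.6
tool_pos: [0.4918, 0.3148, 0.016]
eef_rot: [0.738, 0.675, 0.0, 0.0]
force: [0.1, -0.5, -0.5]
gripper_width: 0.0684
grasp_force: 0.0
```

```bash
python3 -c "
from m import *
rel([.3855,.3195,.016])"
```

```text
4.6 tcp [0.4918 0.3148 0.016 ] F [ 0.1 -0.5 -0.5] w 0.06839942397492248
tool x yaw 84.95797932786896 shift in tool [-4.600e-03 -1.064e-01 -1.000e-04]
```

>>> step_arm(
  moves=[
    [[0,-0.002,0,0,0,0,0.78],[0,-0.005,0,0,0,0,0.78],[0,-0.009,0,0,0,0,0.78],[0,-0.014,0,0,0,0,0.78],[0,-0.019,0,0,0,0,0.78],[0,-0.024,0,0,0,0,0.78],[0,-0.029,0,0,0,0,0.78],[0,-0.034,0,0,0,0,0.78],[0,-0.039,0,0,0,0,0.78],[0,-0.044,0,0,0,0,0.78],[0,-0.049,0,0,0,0,0.78],[0,-0.054,0,0,0,0,0.78]],
  ],
)

```text
t: 5.6
tool_pos: [0.4374, 0.3195, 0.0157]
eef_rot: [0.738, 0.675, 0.0, 0.0]
force: [0.8, 0.5, -0.4]
gripper_width: 0.0686
grasp_force: 0.0
```

>>> step_arm(
  moves=[
    [[0,-0.005,0,0,0,0,0.78],[0,-0.01,0,0,0,0,0.78],[0,-0.015,0,0,0,0,0.78],[0,-0.02,0,0,0,0,0.78],[0,-0.025,0,0,0,0,0.78],[0,-0.03,0,0,0,0,0.78],[0,-0.035,0,0,0,0,0.78],[0,-0.04,0,0,0,0,0.78],[0,-0.045,0,0,0,0,0.78],[0,-0.049,0,0,0,0,0.78],[0,-0.052,0,0,0,0,0.78],[0,-0.053,0,0,0,0,0.78]],
  ],
)

```text
t: 6.6
tool_pos: [0.3846, 0.3242, 0.0156]
eef_rot: [0.737, 0.675, -0.0, -0.0]
force: [0.2, -0.1, -0.3]
gripper_width: 0.0683
grasp_force: 0.0
```

```bash
python3 -c "
from m import *
rel([.3855,.3195,.016])
b=env.snapshot('side')[0]
cv2.imwrite('pics/rolled.png',cv2.resize(b[170:310,210:370],None,fx=4,fy=4)[:,:,::-1])"
```

```text
6.6 tcp [0.3846 0.3242 0.0156] F [ 0.2 -0.1 -0.3] w 0.06834332724609575
tool x yaw 84.97499783151117 shift in tool [-0.0046  0.0013 -0.0004]
```

View pics/rolled.png

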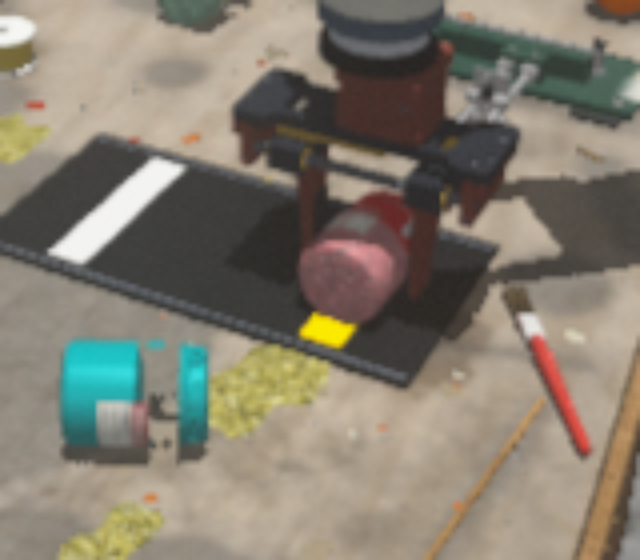

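The jar now sits over the yellow band at about (350,270), between the fingers. I'll let it settle, open, and rise clear.

>>> step_arm(
  moves=[
    [[0,0,0,0,0,0,0.78],[0,0,0,0,0,0,0.78],[0,0,0,0,0,0,0.78],[0,0,0,0,0,0,0.78],[0,0,0,0,0,0,0.78],[0,0,0,0,0,0,0.85],[0,0,0,0,0,0,0.92],[0,0,0,0,0,0,1],[0,0,0,0,0,0,1],[0,0,0,0,0,0,1],[0,0,0,0,0,0,1],[0,0,0,0,0,0,1]],
  ],
)

```text
t: 7.65
tool_pos: [0.3851, 0.3241, 0.0156]
eef_rot: [0.738, 0.675, 0.0, -0.0]
force: [0.3, -0.4, -0.8]
gripper_width: 0.0877
grasp_force: 0.0
```

>>> step_arm(
  moves=[
    [[0,0,-0.006,0,0,0,1],[0,0,-0.012,0,0,0,1],[0,0,-0.018,0,0,0,1],[0,0,-0.026,0,0,0,1],[0,0,-0.035,0,0,0,1],[0,0,-0.045,0,0,0,1],[0,0,-0.06,0,0,0,1],[0,0,-0.085,0,0,0,1],[0,0,-0.11,0,0,0,1],[0,0,-0.14,0,0,0,1],[0,0,-0.17,0,0,0,1],[0,0,-0.2,0,0,0,1]],
  ],
)

```text
t: 8.65
tool_pos: [0.3849, 0.3239, 0.2181]
eef_rot: [0.737, 0.675, 0.0, 0.0]
force: [0.6, -0.4, 0.2]
gripper_width: 0.0881
grasp_force: 0.0
```

>>> step_arm(
  moves=[
    [[-0.04,0,0,0,0,0,1],[-0.08,0,0,0,0,0,1],[-0.12,0,0,0,0,0,1],[-0.16,0,0,0,0,0,1],[-0.2,0,0,0,0,0,1],[-0.24,0,0,0,0,0,1],[-0.28,0,0,0,0,0,1],[-0.32,0,0,0,0,0,1],[-0.35,0,0,0,0,0,1],[-0.35,0,0,0,0,0,1]],
  ],
)

```text
t: 9.48
tool_pos: [0.3536, -0.0289, 0.2168]
eef_rot: [0.74, 0.673, -0.0, 0.001]
force: [-0.1, 0.4, -0.7]
gripper_width: 0.0879
grasp_force: 0.0
```

```bash
python3 -c "
from m import *
rel([.3855,.3195,.016])
for c in('top','side'):
    p=env.snapshot(c)[0]; measure(c,p)
    for t in('red_jar_middle','band_center','green_jar_middle'): print(c,t,[(np.round(r['centre'],3).tolist(),round(r['score'],2)) for r in env.place_of(c,t)])
    if c=='top': cv2.imwrite('pics/end.png',cv2.resize(p[135:275,150:300],None,fx=4,fy=4)[:,:,::-1])"
```

```text
9.4833 tcp [ 0.3536 -0.0289  0.2168] F [-0.1  0.4 -0.7] w 0.0878513235893342
tool x yaw 84.54532323668617 shift in tool [ 0.3503 -0.0017  0.2   ]
top band 286 rect 0.385 0.3185 size 0.153 0.035 mean [0.3831 0.3002] long-axis yaw deg 85.2
top jar 365 rect 0.3808 0.3279 size 0.089 0.064 mean [0.3771 0.3309] long-axis yaw deg 83.5
top red_jar_middle [([0.384, 0.329, 0.037], 0.79), ([0.462, 0.516, 0.03], 0.65)]
top band_center [([0.387, 0.322, 0.006], 0.72)]
top green_jar_middle [([0.667, -0.041, 0.031], 0.56)]
side band 83 rect 0.3909 0.3829 size 0.029 0.032 mean [0.391  0.3829] long-axis yaw deg 174.6
side jar 569 rect 0.3964 0.2996 size 0.086 0.222 mean [0.3783 0.3471] long-axis yaw deg 111.3
side red_jar_middle [([0.465, 0.52, 0.03], 0.96), ([0.382, 0.331, 0.033], 0.85)]
side band_center [([0.388, 0.32, 0.002], 0.53)]
side green_jar_middle [([0.665, -0.044, 0.031], 0.68)]
```

View pics/end.png

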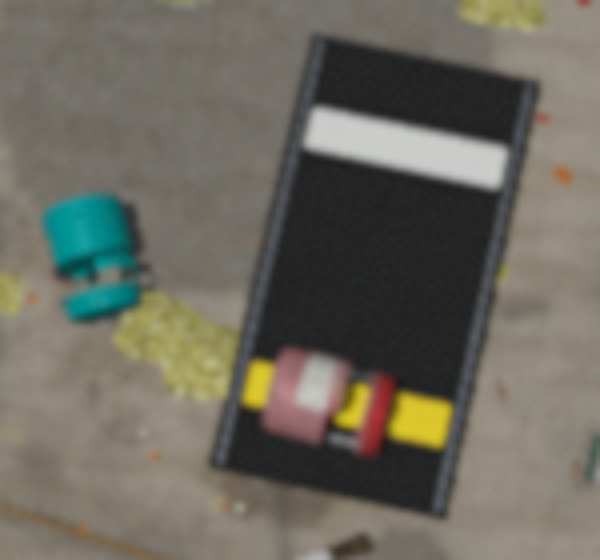

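The jar lies square across the yellow band at about (330,403). It is about 4 mm off the centre line, 9 mm off lengthways and 2° out, and the green jar hasn't moved.

```bash
python3 -c "
from station import env
print(env.job_done())"
```

```text
the job is handed in; nothing more can be done
None
```

The red-lidded jar was rolled about 110 mm along the mat and left lying square on the yellow band (about 4 mm off its centre line by the last picture), the green and turquoise jars were not touched, and the job is handed in; no verdict was returned.

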